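Scoop the ice out of the caddy for the iced tea

ROBOT

A 6-joint arm with a two-finger parallel gripper is mounted at the origin on the work surface. World frame = base frame: x ahead of the robot, y to its left, z up, the work surface at z = 0. Lengths are in m, angles in rad, forces in N, time in s.
With the tool pointing down it reaches from about 0.3 to 0.85 m from the base axis. Payload 4.2 kg.
Tool frame: the origin (TCP) lies at the very end of the fingers, on their centre line; the grasp point (between the pads) lies 19 mm behind it; z points along the fingers, y is the line along which they close (so a half turn about z gives the same grasp; the last joint's range is limited). The gripper opens to 91 mm and grips with 3 to 60 N. Pads are 32 mm wide; open, the fingers measure 118 mm over their backs; the gripper's body (76 mm by 178 mm) begins 60 mm behind the grasp point.
Start: joints at [1.174, 0.32, 1.565, -0, 1.257, -0.02], TCP at [0.212, 0.535, 0.214] pointing down, gripper open.
Joint ranges: [-3.11, 3.11], [-0.84, 2.01], [0.21, 2.61], [-1.34, 4.49], [0.05, 2.63], [-2.56, 2.56]. Speed limits (rad/s): [2.57, 2.57, 3.14, 3.14, 3.14, 3.14].

INTERFACE

Orientations are given as a 3x3 rotation matrix whose columns are the frame's x, y, z axes.
In Python, from cell import ctrl, open_gripper, grab, kinematics, capture, get_time, get_qpos, get_qd, get_joint_torque, get_tool_pos, get_tool_rot, get_wrist_force, get_torque, get_opening, get_finger_force gives the robot as it stands. The module is installed in compiled form; this text tells all that it offers. Calls block until the motion is done:
- ctrl.move_to(position, orientation): joint-space move of the TCP to a pose.
- ctrl.move_linear(position, ori=None, vel=0.15, threshold=None): straight line of the TCP; ori=None keeps the orientation; vel is the mean speed in m/s. With threshold (N) it stops when the force on the tool has changed by that much, and returns True; else False.
- ctrl.movej(angles): joint-space move.
- open_gripper() and grab(): open the fingers fully, or close them until they stop; the grip force is fixed at half the most.
- ctrl.dwell(seconds).
- kinematics.ik(position, orientation): joint angles nearest the present ones, or None.
- capture(name): name is "side" or "top" or "wrist"; returns a dict with "pixels" (400x640x3 uint8, red, green, blue), "range_z" (400x640 float32, m along the optical axis (not along the pixel's ray), 0 where there is no reading), "vertical_fov" (degrees; the focal length in pixels is half the picture's height over the tangent of half this angle, whatever the lens; pixels are square), "cx", "cy" (the principal point, pixels), "k1" (the pictures are not rectified: a ray, as slopes to the right and down, at radius r is drawn at 1 + k1 r^2 times it, then the intrinsics apply), "T" (4x4, takes a point from camera to world coordinates). Camera axes: x right, y up, looking along -z (the intrinsics and any distortion apply to the point x, -y, -z); pixel columns grow to the right and rows downward; lengths in m; the calibration is good to about 2 mm. A picture is of the moment at which its call begins.
A pose or a line that the arm cannot do raises ctrl.PlanningError and nothing moves.
- ctrl.hand_in(): hands the job in; it is judged then, once.
Readings, each from a call of its own:
- get_time(): time.
- get_qpos(): joint angles.
- get_qd(): joint speeds.
- get_joint_torque(): joint torques, N m.
- get_tool_pos(): TCP position.
- get_tool_rot(): TCP orientation.
- get_wrist_force(): force on the tool from outside, world axes, zero at the start.
- get_torque(): the same for the moment, N m.
- get_opening(): opening from 0.0 (shut) to 1.0 (fully open).
- get_finger_force(): force on a finger pad.
Only numpy, scipy, OpenCV 4.12 (cv2) and the standard library are available. Lean on these libraries where they do the work, as an engineer would, in place of code of your own. Each camera call takes 0.05 s, during which the arm holds its last target. There are 200 camera calls.

TASK

Slide the caddy's cover fully open, pick the ice scoop out of the clutter in the drying rack's low tray, and with the scoop (never touch the ice with the fingers) move every piece of ice from the caddy into the blue bowl. Then stand the scoop back upright on the floor of the low tray, slide the cover fully home again, and leave the bowl of ice upright on the counter and all the other dishes where they are.

Things in the scene. Friction and masses are not known exactly. Their poses are not given: they have to be found in the camera images.
- caddy: fixed steel ice caddy, 282 (x) x 230 (y) x 65 mm high; origin: centre of its underside. Its +y half is the open-topped ice bay (see bay_mid); the -y half is a closed deck on which the cover parks. The ice lies in the bay, under the cover, mostly at its near (-x) end
- bay_mid (a point): centre of the flat floor of the caddy's ice bay, 10 mm above the counter. Bay inside: 270 mm long along the caddy's x, 98 wide (y), rim 65 mm above the counter, end walls 6 mm, side walls at least 5 mm. Axes as the caddy's
- cover (a joint): slide of the caddy's flat grey cover (282 x 110 x 6 mm, top 73 mm up), held by a stiff catch of about 5 N: 0 = home over the ice bay, 0.112 m = fully open over the deck; it moves towards the caddy's -y
- cover_grip (a point): point on the cover's upright grip tab (60 mm along the caddy's x, 16 mm thick along y, standing from 73 to 109 mm above the counter), at the tab's middle, 6 mm above half height (97 mm above the counter); moves with the cover
- rack: stainless two-tier drying rack, fixed; origin at the centre of the underside of its low tray. The low tray is 250 (x) x 300 (y) mm outside, floor surface 12 mm up, a 5 mm rim reaching 28 mm up; the upper tier (120 mm up, its wire guard to 149 mm) stands beyond it, at +245 to +415 mm in y
- scoop: aluminium ice scoop, 220 g, in the low tray. Flat-bottomed cup 67 long (x), 84 wide (y), floor 2.5 mm thick, walls 3 mm thick, 36 high; open mouth to -x. Origin on the underside, 42 mm behind the lip. Handle: flat bar 20 wide (y), 12 thick, rising at 45 degrees from the back wall (x 22, z 28 mm) to x 117, z 123 mm. Stands by itself on its flat floor
- scoop_grip (a point): point on the middle of the scoop's handle, 82 mm behind the origin (+x) and 88 mm above its underside
- bowl: blue plastic bowl, loose on the counter, 160 mm across the rim, 72 mm high, about 80 mm across the foot, wall 4 mm; origin at the centre of its underside
- ice1: frosty white ice nugget, a rounded barrel 30 mm thick and 36 mm long (along its y), slippery, 22 g; origin at its centre; may be absent
- ice2: frosty white ice nugget, a rounded barrel 30 mm thick and 36 mm long (along its y), slippery, 22 g; origin at its centre; may be absent
- ice3: frosty white ice nugget, a rounded barrel 30 mm thick and 36 mm long (along its y), slippery, 22 g; origin at its centre; may be absent
- ice4: frosty white ice nugget, a rounded barrel 30 mm thick and 36 mm long (along its y), slippery, 22 g; origin at its centre; may be absent
- ice5: frosty white ice nugget, a rounded barrel 30 mm thick and 36 mm long (along its y), slippery, 22 g; origin at its centre; may be absent
- ice6: frosty white ice nugget, a rounded barrel 30 mm thick and 36 mm long (along its y), slippery, 22 g; origin at its centre; may be absent
- ice7: frosty white ice nugget, a rounded barrel 30 mm thick and 36 mm long (along its y), slippery, 22 g; origin at its centre; may be absent
- ice8: frosty white ice nugget, a rounded barrel 30 mm thick and 36 mm long (along its y), slippery, 22 g; origin at its centre; may be absent
- soup_spoon: white ceramic soup spoon, 145 mm, lying in the low tray; bystander, bowl end at -x; origin at the centre of its underside
- rice_paddle: wooden rice paddle, 165 mm, lying in the low tray; bystander; origin at the centre of its underside
- tumbler: glass tumbler 68 mm across, 110 mm high; bystander; origin at the centre of its underside
- sponge: yellow sponge 110 x 70 x 30 mm; bystander; origin at the centre of its underside
- soap: green soap bottle 68 mm across, 190 mm high; bystander; origin at the centre of its underside
- plate: green plate 150 mm across on the upper tier; bystander; origin at the centre of its underside
- mortar: grey stone mortar 124 mm across, 85 mm high; bystander; origin at the centre of its underside

How it is judged:
On the way, in this order (a step that is already met when the one before it is completed fails the run):
1. the cover is slid fully open (at least 104 mm) (value of joint cover above 0.104 m), for 0.2 s.
2. every piece of ice present lies in the bowl (horizontal distance between each of ice1, ice2, ice3, ice4, ice5, ice6, ice7, ice8 and bowl below 0.072 m and z of ice1 in the frame of bowl between 0.005 and 0.085 m and z of ice2 in the frame of bowl between 0.005 and 0.085 m and z of ice3 in the frame of bowl between 0.005 and 0.085 m and z of ice4 in the frame of bowl between 0.005 and 0.085 m and z of ice5 in the frame of bowl between 0.005 and 0.085 m and z of ice6 in the frame of bowl between 0.005 and 0.085 m and z of ice7 in the frame of bowl between 0.005 and 0.085 m and z of ice8 in the frame of bowl between 0.005 and 0.085 m), for 0.3 s.
At the end, for the whole second after the job is handed in: All ice present rests in the bowl (centre within 72 mm of its axis, under 85 mm up); bowl upright (0.15 rad) on the counter; scoop upright (0.3 rad) and still on the low tray floor (origin within 90 mm in x, 135 mm in y of its centre); cover home within 5 mm (all of step 2 and linear speed of each of ice1, ice2, ice3, ice4, ice5, ice6, ice7, ice8, scoop below 0.03 m/s and angle between bowl's own z axis and vertical below 0.15 rad and height (world z) of bowl below 0.012 m and value of joint cover below 0.005 m and x of scoop in the frame of rack between -0.09 and 0.09 m and y of scoop in the frame of rack between -0.135 and 0.135 m and z of scoop in the frame of rack below 0.04 m and angle between scoop's own z axis and vertical below 0.3 rad); the robot touches nothing.
It fails at once if the fingers touch the ice (contact force between the fingers and ice1 above 0.5 N or contact force between the fingers and ice2 above 0.5 N or contact force between the fingers and ice3 above 0.5 N or contact force between the fingers and ice4 above 0.5 N or contact force between the fingers and ice5 above 0.5 N or contact force between the fingers and ice6 above 0.5 N or contact force between the fingers and ice7 above 0.5 N or contact force between the fingers and ice8 above 0.5 N).
It fails at once if a bystander is disturbed (spoon or paddle moved more than 50 mm, any other more than 30 mm) (distance of any of soup_spoon, rice_paddle from where it was at the start of the episode above 0.05 m or distance of any of tumbler, sponge, soap, plate, mortar from where it was at the start of the episode above 0.03 m).
Of ice1, ice2, ice3, ice4, ice5, ice6, ice7, ice8 only 6 to 8 are there at a start; the rules pass over those that are not, and their reading is None.
At some moment in a run one of bowl, scoop may be knocked a few centimetres aside while the robot is not near it.
It also fails if it takes over 208 s, if anything falls off the work surface, if the arm or the gripper's body presses on something with over 40 N, if the wrist force passes 120 N, or if a joint passes its speed limit or range.

## Working session

There is one attempt and no reset: what is moved stays moved. The work goes in short steps, each a Python script; the robot and the scene stay as the last script left them, time stands still between calls to the robot, and variables do not carry over. Pictures are saved under pics/ and viewed, at most 14 in all, crops included, and the job is handed in when it is done.

```bash
mkdir -p pics; ls
cat > h.py <<'E'
import numpy as np, cv2
from cell import *
def save(c,n): cv2.imwrite(f'pics/{n}.png',c['pixels'][:,:,::-1])
def K(c):
    f=200/np.tan(np.radians(c['vertical_fov'])/2)
    return np.array([[f,0,c['cx']],[0,f,c['cy']],[0,0,1.]])
def und(c,uv):
    # r is of the undistorted ray: r_d=r(1+k r^2)
    return cv2.undistortPoints(np.array(uv,float).reshape(-1,1,2),K(c),np.array([c['k1'],0,0,0.])).reshape(-1,2)
def cloud(c):
    v,u=np.mgrid[0:400,0:640]
    s=und(c,np.stack([u.ravel(),v.ravel()],1)); z=c['range_z'].ravel()
    P=np.stack([s[:,0]*z,-s[:,1]*z,-z,np.ones_like(z)],1)@np.array(c['T']).T
    P=P[:,:3].copy(); P[z<=0]=np.nan
    return P.reshape(400,640,3)
E
python3 - <<'E'
from h import *
for n in('side','top','wrist'):
    c=capture(n); save(c,n+'0'); np.save(f'pics/{n}0.npy',cloud(c)); print(n,c['vertical_fov'],c['k1'],np.round(c['T'],3).tolist())
print(get_time())
E
```

```text
pics
side 47.39190234722213 -0.1318278190234389 [[-0.861, 0.35, -0.369, 0.004], [-0.508, -0.577, 0.64, 1.102], [0.011, 0.738, 0.674, 1.208], [0.0, 0.0, 0.0, 1.0]]
top 51.32160442295218 -0.09377132157480543 [[-0.013, 0.992, -0.122, 0.413], [-1.0, -0.012, 0.014, 0.058], [0.012, 0.122, 0.992, 1.501], [0.0, 0.0, 0.0, 1.0]]
wrist 64.23042905926947 -0.032022215823088805 [[0.368, -0.888, -0.275, 0.132], [0.93, 0.351, 0.11, 0.565], [-0.002, -0.296, 0.955, 0.383], [0.0, 0.0, 0.0, 1.0]]
0.15
```

View pics/top0.png

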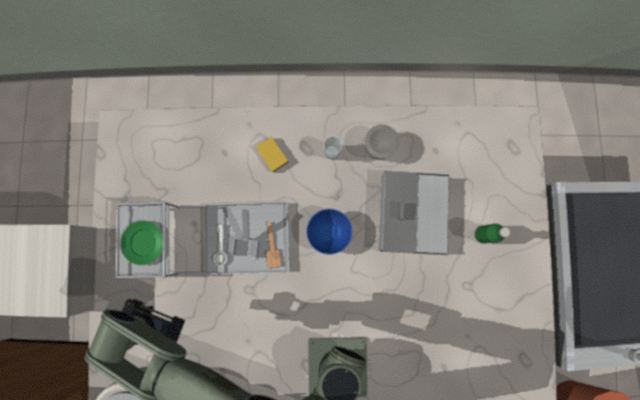

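View pics/side0.png

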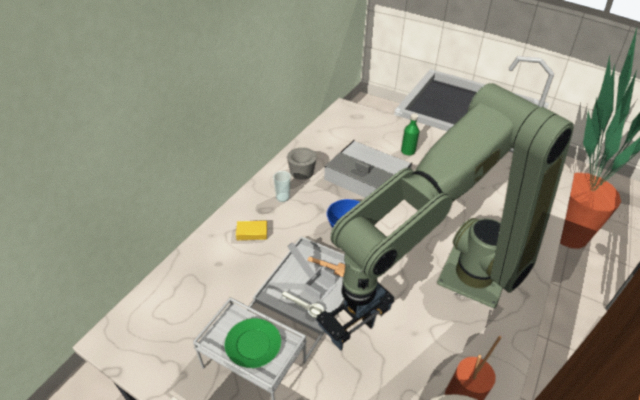

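Run:
```python
from h import *
P=np.load('pics/top0.npy'); im=cv2.imread('pics/top0.png')
def rep(n,r0,r1,c0,c1,zl,zh):
    Q=P[r0:r1,c0:c1].reshape(-1,3); Q=Q[(Q[:,2]>zl)&(Q[:,2]<zh)]
    r=cv2.minAreaRect(Q[:,:2].astype(np.float32)*1000)
    print(n,len(Q),'med',np.round(np.median(Q,0),3),'min',Q.min(0).round(3),'max',Q.max(0).round(3),'rect',np.round(r[0],0),np.round(r[1],0),round(r[2],1))
rep('caddy',150,275,365,465,.058,.08)
rep('cover',150,275,365,465,.067,.08)
rep('tab',190,230,385,425,.095,.12)
rep('bowlrim',195,265,300,360,.062,.08)
rep('lowtray',190,285,205,300,.02,.035)
rep('scoop',190,285,205,300,.04,.2)
rep('scoop hi',190,285,205,300,.09,.2)
rep('mortar',110,170,355,410,.07,.1)
c=im[185:290,190:460]; cv2.imwrite('pics/crop.png',cv2.resize(c,None,fx=2.9,fy=2.9,interpolation=cv2.INTER_CUBIC))
```

```text
caddy 5155 med [ 0.536 -0.278  0.069] min [ 0.391 -0.404  0.058] max [ 0.761 -0.117  0.08 ] rect [ 576. -251.] [294. 355.] 86.0
cover 3119 med [ 0.542 -0.24   0.072] min [ 0.391 -0.402  0.067] max [ 0.761 -0.117  0.08 ] rect [ 576. -251.] [291. 357.] 86.5
tab 98 med [ 0.541 -0.224  0.108] min [ 0.512 -0.233  0.096] max [ 0.57  -0.215  0.115] rect [ 541. -224.] [17. 58.] 87.2
bowlrim 274 med [0.484 0.02  0.07 ] min [ 0.398 -0.054  0.062] max [0.556 0.101 0.079] rect [477.  22.] [156. 156.] 44.4
lowtray 864 med [0.423 0.261 0.025] min [0.331 0.166 0.02 ] max [0.588 0.465 0.035] rect [459. 315.] [252. 297.] 1.2
scoop 241 med [0.486 0.305 0.08 ] min [0.391 0.272 0.041] max [0.55  0.361 0.142] rect [472. 310.] [ 83. 158.] 82.7
scoop hi 102 med [0.523 0.303 0.121] min [0.493 0.293 0.09 ] max [0.55  0.313 0.142] rect [521. 303.] [18. 58.] 84.4
mortar 769 med [ 0.791 -0.168  0.083] min [ 0.73 -0.23  0.07] max [ 0.848 -0.108  0.095] rect [ 789. -169.] [121. 118.] 88.8
```

View pics/crop.png

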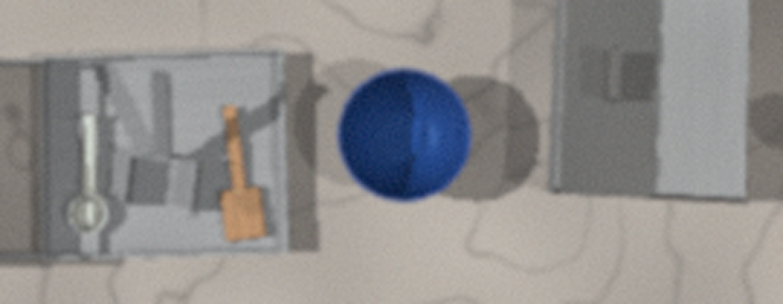

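```bash
cat >> h.py <<'E'
def Rd(yaw=0.,tilt=0.):
    c,s=np.cos(yaw),np.sin(yaw)
    R=np.array([[c,-s,0],[s,c,0],[0,0,1]])@np.diag([1.,-1,-1])
    return R
def rect(Q):
    r=cv2.minAreaRect(Q[:,:2].astype(np.float32)*1000); return np.round(r[0],1),np.round(r[1],1),round(r[2],2)
E
python3 - <<'E'
from h import *
print(get_tool_rot().round(3).tolist())
for i,p in enumerate([(.47,.29,.30),(.52,-.25,.30)]):
    for yaw in (0,np.pi):
        q=kinematics.ik(p,Rd(yaw)); print(yaw,q)
    ctrl.move_to(p,Rd(0)); print(get_qpos().round(2))
    c=capture('wrist'); save(c,f'w{i}'); Q=cloud(c); np.save(f'pics/w{i}.npy',Q); print(np.round(c['T'],3).tolist())
    if i==0:
        q=Q.reshape(-1,3); m=(q[:,0]>.35)&(q[:,0]<.6)&(q[:,1]>.24)&(q[:,1]<.38)
        a=q[m&(q[:,2]>.06)&(q[:,2]<.16)]; b=q[m&(q[:,2]>.03)&(q[:,2]<.16)]
        print('handle',rect(a),a[:,2].max(),'all',rect(b)); 
        d=a[:,:2]-a[:,:2].mean(0); print(np.linalg.svd(d,full_matrices=False)[2][0])
        A=np.c_[a[:,0],np.ones(len(a))]; print(np.linalg.lstsq(A,a[:,2],rcond=None)[0])
    else:
        q=Q.reshape(-1,3); m=(q[:,0]>.35)&(q[:,0]<.72)&(q[:,1]>-.4)&(q[:,1]<-.1)
        a=q[m&(q[:,2]>.058)&(q[:,2]<.08)]; b=q[m&(q[:,2]>.1)&(q[:,2]<.12)];a2=q[m&(q[:,2]>.068)&(q[:,2]<.08)]
        print('caddy',rect(a),'cover',rect(a2),'tab',rect(b),b[:,2].max())
print(get_time())
E
```

```text
[[-0.93, 0.368, -0.001], [0.368, 0.93, -0.001], [0.0, -0.001, -1.0]]
0 [ 5.32016495e-01  2.42233607e-01  1.45884399e+00 -4.44089210e-16
  1.44051506e+00  2.10281282e+00]
3.141592653589793 [ 5.32016495e-01  2.42233607e-01  1.45884399e+00 -4.44089210e-16
  1.44051506e+00 -1.03877983e+00]
[0.53 0.24 1.46 0.   1.44 2.1 ]
[[0.001, 0.955, 0.298, 0.553], [-1.0, 0.001, -0.0, 0.29], [-0.0, -0.298, 0.955, 0.47], [0.0, 0.0, 0.0, 1.0]]
handle (array([503.8, 307.2]), array([20.1, 88.7]), 82.75) 0.1412302094985331 all (array([469.3, 311.5]), array([ 84.1, 158.1]), 82.67)
[-0.99230026  0.12385554]
[ 0.93381984 -0.3678685 ]
0 [-4.68077839e-01  2.83428472e-01  1.40223083e+00 -4.44089210e-16
  1.45593336e+00  1.10271849e+00]
3.141592653589793 [-4.68077839e-01  2.83428472e-01  1.40223083e+00 -4.44089210e-16
  1.45593336e+00 -2.03887417e+00]
[-0.47  0.28  1.4   0.    1.46  1.1 ]
[[0.001, 0.955, 0.297, 0.604], [-1.0, 0.001, -0.0, -0.249], [-0.001, -0.297, 0.955, 0.47], [0.0, 0.0, 0.0, 1.0]]
caddy (array([ 535.2, -279. ]), array([230.9, 282.4]), 85.99) cover (array([ 535.5, -277.3]), array([224.9, 282.3]), 85.89) tab (array([ 539.6, -223.2]), array([16. , 60.1]), 86.03) 0.11065199838408674
4.05
```

```bash
cat >> h.py <<'E'
CY=-0.070; CC=np.array([.5352,-.2790,0.]); CR=Rd(CY)@np.diag([1.,-1,-1])
def cad(x,y,z): return CC+CR@np.array([x,y,z])
E
python3 - <<'E'
from h import *
t=np.array([.5396,-.2232,.078]); R=Rd(CY)
ctrl.move_to(t+[0,0,.08],R)
ctrl.move_linear(t,vel=.12); grab(); print('open',get_opening(),get_finger_force())
d=CR@np.array([0,-.1135,0])
ctrl.move_linear(t+d,vel=.06); print(get_wrist_force(),get_tool_pos()-t-d)
ctrl.dwell(.25); open_gripper(); ctrl.move_linear(t+d+[0,0,.1],vel=.2)
ctrl.move_to(cad(-.06,.055,.32),R); c=capture('wrist'); save(c,'ice1'); Q=cloud(c); np.save('pics/ice1.npy',Q)
q=Q.reshape(-1,3); b=q[(q[:,2]>.1)&(q[:,2]<.12)&(q[:,1]<-.25)&(q[:,1]>-.4)]
if len(b)>9: print('tab',rect(b))
print(get_time())
E
```

```text
open 0.1755246311532989 30.000030398368835
[0.93924559 9.26732474 0.68716504] [ 7.59975847e-05  1.72645292e-03 -3.19322241e-05]
tab (array([ 531.1, -335.1]), array([16.8, 58.5]), 86.1)
11.6083
```

View pics/ice1.png

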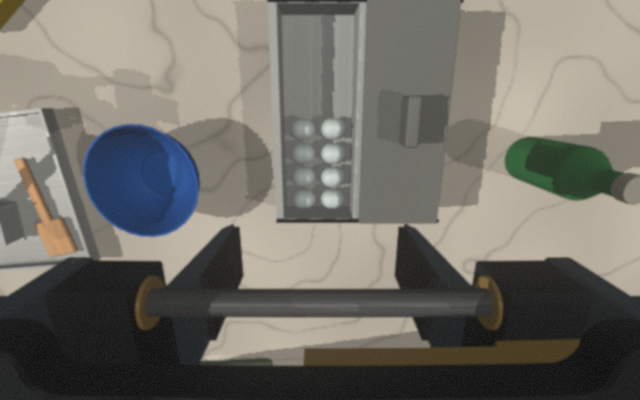

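```bash
cat >> h.py <<'E'
from scipy.spatial.transform import Rotation as Ro
# tool relative to the scoop: grasp vertical at scoop_grip; TCP in the scoop frame:
TS=np.array([.082,0,.069])
def sp(ref,point,yaw,th):
    """tool pose for which scoop-frame point `ref` is at world `point`, scoop yaw, pitch th (+ mouth up)"""
    R=Ro.from_euler('ZY',[yaw,th]).as_matrix()
    return np.asarray(point)+R@(TS-np.asarray(ref)), R@np.diag([1.,-1,-1])
LIP=(-.042,0,0); HEEL=(.022,0,0)
def findscoop(q,zf=.012):
    m=(q[:,0]>.33)&(q[:,0]<.6)&(q[:,1]>.17)&(q[:,1]<.45)
    b=q[m&(q[:,2]>.042)&(q[:,2]<.16)]; a=b[b[:,2]>.07]
    c,wh,an=rect(b); d=a[:,:2]-a[:,:2].mean(0); v=np.linalg.svd(d,full_matrices=False)[2][0]; v*=np.sign(v[0])
    return c,wh,an,np.arctan2(v[1],v[0]),a[:,:2].mean(0),a[:,2].max()
def findbowl(q):
    m=(q[:,0]>.3)&(q[:,0]<.7)&(q[:,1]>-.1)&(q[:,1]<.15)&(q[:,2]>.06)&(q[:,2]<.085)
    (c,r)=cv2.minEnclosingCircle(q[m][:,:2].astype(np.float32)); return np.round(c,4),round(r,4)
E
python3 - <<'E'
from h import *
for th in(.3,0,-.5,-.9,-1.1,-1.3):
    print(th,[None if (k:=kinematics.ik(*sp(LIP,(.49,.022,.09 if th<-.5 else .2),yw,th))) is None else k.round(2).tolist() for yw in(-.07,.05)])
for x,th,z in((.06,0,.01),(-.08,0,.01),(-.1,0,.01),(-.1,.3,.02),(-.1,.3,.15)):
    print(x,th,None if (k:=kinematics.ik(*sp(HEEL if th else LIP,cad(x+.064*(th>0),.055,z),CY,th))) is None else k.round(2).tolist())
ctrl.move_to((.47,.29,.30),Rd(0)); c=capture('wrist'); save(c,'sc1'); q=cloud(c).reshape(-1,3)
print(findscoop(q),findbowl(q),get_time())
c=capture('top'); print(findbowl(cloud(c).reshape(-1,3)))
E
```

```text
0.3 [[-0.01, 0.57, 1.15, 0.02, 1.72, 1.63], [0.03, 0.57, 1.15, -0.01, 1.72, 1.55]]
0 [[0.0, 0.36, 1.37, -0.0, 1.41, 1.64], [0.03, 0.36, 1.37, -0.0, 1.41, 1.55]]
-0.5 [[0.04, 0.01, 1.79, -0.07, 0.85, 1.71], [0.02, 0.01, 1.79, 0.02, 0.85, 1.53]]
-0.9 [None, [-0.01, -0.08, 2.37, 2.31, 0.06, -0.78]]
-1.1 [[0.17, -0.07, 2.56, 3.61, 0.48, -1.89], [-0.03, -0.08, 2.57, 2.99, 0.45, -1.46]]
-1.3 [None, None]
0.06 0 [-0.33, 0.7, 1.25, -0.0, 1.19, 1.31]
-0.08 0 [-0.39, 0.5, 1.63, -0.0, 1.01, 1.25]
-0.1 0 [-0.4, 0.48, 1.68, -0.0, 0.99, 1.24]
-0.1 0.3 [-0.35, 0.66, 1.4, -0.08, 1.37, 1.32]
-0.1 0.3 [-0.35, 0.57, 1.23, -0.08, 1.63, 1.3]
(array([469.3, 311.6]), array([ 84.2, 158.1]), 82.68, np.float64(-0.1228338254899276), array([0.51452014, 0.30577815]), np.float64(0.1398389929299808)) (array([0.4738, 0.0234]), 0.0801) 13.5083
(array([0.4772, 0.023 ]), 0.0795)
```

```bash
cat >> h.py <<'E'
G=0.5
TS=np.array([.082,0,.088])+.019*np.array([-np.sin(G),0,-np.cos(G)])
def sp(ref,point,yaw,th):
    R=Ro.from_euler('ZY',[yaw,th]).as_matrix()
    return np.asarray(point)+R@(TS-np.asarray(ref)), R@Ro.from_euler('Y',G).as_matrix()@np.diag([1.,-1,-1])
E
cat > chk.py <<'E'
from h import *
f=lambda p:None if (k:=kinematics.ik(*p)) is None else k.round(2).tolist()
for th in(.3,0,-.3,-.6,-.9,-1.0,-1.1,-1.2):
    print(th,[f(sp(LIP,(.49,.022,.09 if th<-.5 else .2),yw,th)) for yw in(-.07,.05)])
for x,th,z in((.06,0,.01),(-.08,0,.01),(-.13,0,.01),(-.13,.3,.02),(-.1,.3,.15)):
    print(x,th,f(sp(HEEL if th else LIP,cad(x+.064*(th>0),.055,z),CY,th)))
print(f(sp((0,0,0),(.4326,.3162,.012),-.125,0)),f(sp((0,0,0),(.4326,.3162,.2),-.125,0)))
E
python3 chk.py; sed -i 's/^G=.*/G=0.7/' h.py; python3 chk.py
```

```text
0.3 [[-0.02, 0.86, 0.8, 0.05, 2.29, 1.64], [0.03, 0.86, 0.79, -0.02, 2.29, 1.55]]
0 [[-0.01, 0.63, 1.0, 0.03, 2.01, 1.64], [0.03, 0.64, 1.0, -0.01, 2.01, 1.55]]
-0.3 [[-0.0, 0.4, 1.24, 0.01, 1.7, 1.64], [0.03, 0.4, 1.24, -0.0, 1.7, 1.55]]
-0.6 [[0.02, 0.22, 1.71, -0.01, 1.11, 1.66], [0.02, 0.22, 1.71, 0.0, 1.11, 1.54]]
-0.9 [[0.05, 0.01, 1.99, -0.07, 0.74, 1.73], [0.01, 0.01, 1.99, 0.02, 0.74, 1.52]]
-1.0 [[0.07, -0.05, 2.09, -0.11, 0.61, 1.78], [0.01, -0.05, 2.09, 0.04, 0.6, 1.5]]
-1.1 [[0.08, -0.1, 2.19, -0.19, 0.47, 1.87], [0.0, -0.1, 2.19, 0.06, 0.46, 1.48]]
-1.2 [[0.11, -0.14, 2.29, -0.36, 0.33, 2.05], [-0.01, -0.15, 2.29, 0.12, 0.31, 1.41]]
0.06 0 [-0.29, 1.0, 0.71, -0.11, 1.92, 1.34]
-0.08 0 [-0.33, 0.75, 1.25, -0.12, 1.62, 1.34]
-0.13 0 [-0.35, 0.68, 1.4, -0.13, 1.55, 1.33]
-0.13 0.3 [-0.31, 0.88, 1.15, -0.18, 1.89, 1.34]
-0.1 0.3 [-0.3, 0.84, 0.9, -0.2, 2.17, 1.29]
[0.39, 0.68, 1.4, 0.24, 1.51, 2.02] [0.39, 0.56, 1.14, 0.25, 1.88, 2.11]
0.3 [[-0.02, 0.96, 0.69, 0.07, 2.49, 1.65], [0.03, 0.97, 0.68, -0.02, 2.49, 1.55]]
0 [[-0.02, 0.75, 0.87, 0.04, 2.22, 1.64], [0.03, 0.75, 0.87, -0.01, 2.23, 1.55]]
-0.3 [[-0.01, 0.51, 1.1, 0.03, 1.92, 1.64], [0.03, 0.51, 1.1, -0.01, 1.93, 1.55]]
-0.6 [[0.01, 0.32, 1.57, 0.01, 1.35, 1.65], [0.03, 0.32, 1.57, -0.0, 1.35, 1.55]]
-0.9 [[0.03, 0.1, 1.85, -0.02, 0.99, 1.68], [0.02, 0.1, 1.85, 0.01, 0.99, 1.54]]
-1.0 [[0.04, 0.03, 1.95, -0.04, 0.87, 1.71], [0.01, 0.03, 1.95, 0.01, 0.87, 1.53]]
-1.1 [[0.06, -0.04, 2.04, -0.08, 0.74, 1.75], [0.01, -0.04, 2.05, 0.02, 0.73, 1.52]]
-1.2 [[0.08, -0.09, 2.14, -0.13, 0.6, 1.8], [0.0, -0.1, 2.15, 0.04, 0.59, 1.5]]
0.06 0 [-0.28, 1.16, 0.43, -0.17, 2.23, 1.31]
-0.08 0 [-0.31, 0.86, 1.11, -0.16, 1.85, 1.34]
-0.13 0 [-0.33, 0.78, 1.28, -0.17, 1.76, 1.34]
-0.13 0.3 [-0.3, 0.99, 1.04, -0.22, 2.09, 1.33]
-0.1 0.3 [-0.29, 0.95, 0.8, -0.27, 2.36, 1.25]
[0.36, 0.78, 1.29, 0.31, 1.71, 2.0] [0.36, 0.65, 1.05, 0.34, 2.05, 2.12]
```

```bash
sed -i 's/^G=.*/G=0.6/' h.py
python3 - <<'E'
from h import *
yaw=-.125; o=np.array([.4693,.3116,.012])-.037*np.array([np.cos(yaw),np.sin(yaw),0])
p,R=sp((0,0,0),o,yaw,0); print(o,p)
ctrl.move_to(p-.09*R[:,2],R); w0=get_wrist_force()
ctrl.move_linear(p,vel=.1); print(get_wrist_force()-w0)
grab(); print('open',get_opening(),get_finger_force(),get_wrist_force()-w0)
ctrl.move_linear(p+[0,0,.19],vel=.12); ctrl.dwell(.2); print(get_wrist_force()-w0,get_torque())
c=capture('side'); save(c,'lift1'); print(get_time())
E
```

```text
[0.43258869 0.31621297 0.012     ] [0.50330439 0.30732717 0.08431862]
[ 0.21696446  0.22989973 -0.49053367]
open 0.21295549203291406 29.998719692230225 [ 0.07654487 -1.08477068 -0.09123628]
[ 0.14650269  0.08689063 -2.62776612] [-0.1009416  -0.55494588  0.00764601]
18.4
```

View pics/lift1.png

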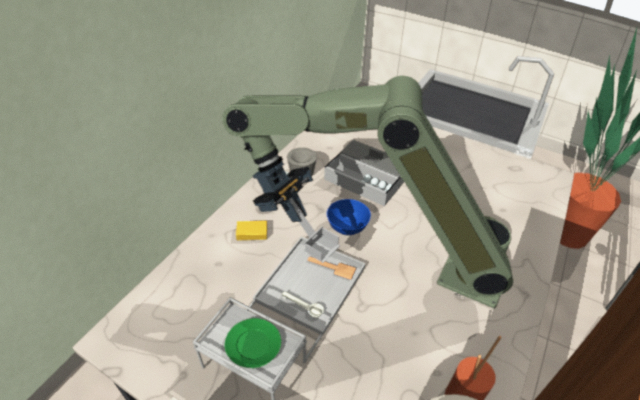

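```bash
cat >> h.py <<'E'
def incup(sho=False):
    """wrist cloud in the scoop frame"""
    c=capture('wrist'); q=cloud(c).reshape(-1,3); R=get_tool_rot()@np.diag([1.,-1,-1])@Ro.from_euler('Y',-G).as_matrix()
    return c,(q-get_tool_pos())@R+TS
E
python3 - <<'E'
from h import *
Y=.0555
ctrl.move_to(*sp(LIP,cad(.03,Y,.13),CY,0)); ctrl.dwell(.3)
c,s=incup(); save(c,'cup0')
m=(abs(s[:,1])<.05)&(s[:,0]>-.06)&(s[:,0]<.03)
t=s[m&(s[:,2]>.025)&(s[:,2]<.055)]; print('rim',len(t),t.min(0) if len(t) else 0,t.max(0) if len(t) else 0,np.median(t,0) if len(t) else 0)
for a in (-.04,-.02,0,.02):
    k=t[abs(t[:,0]-a)<.008]; 
    if len(k): print(a,len(k),np.percentile(k[:,2],[10,50,90]).round(4),k[:,1].min().round(3),k[:,1].max().round(3))
# ice
q=(cloud(c).reshape(-1,3)-CC)@CR
i=q[(abs(q[:,1]-.055)<.048)&(abs(q[:,0])<.134)&(q[:,2]>.03)&(q[:,2]<.045)]
print('ice',len(i),i.min(0) if len(i) else 0,i.max(0) if len(i) else 0)
E
```

```text
rim 735 [-0.00645224 -0.042111    0.02501475] [0.0299506  0.04220573 0.04247975] [ 0.01926526 -0.0004507   0.03262952]
0 50 [0.0339 0.0355 0.0358] -0.042 0.042
0.02 671 [0.0265 0.0322 0.0407] -0.042 0.042
ice 774 [-0.0385612   0.00700028  0.0300426 ] [0.11009935 0.09432329 0.04491146]
```

View pics/cup0.png

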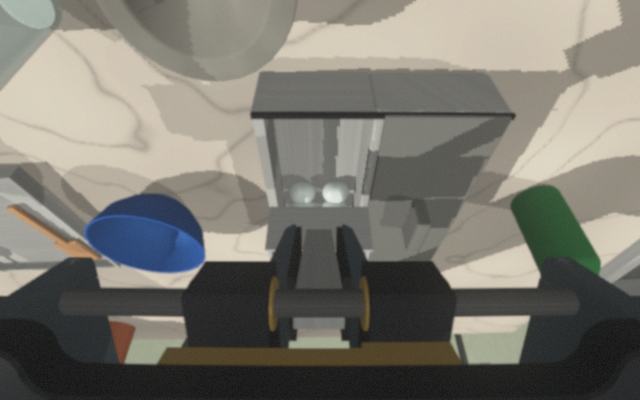

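```bash
cat > scoop.py <<'E'
from h import *
import sys
x0,Y,F=float(sys.argv[1]),.0555,float(sys.argv[2])
w0=get_wrist_force()
if len(sys.argv)>3: ctrl.move_to(*sp(LIP,cad(x0,Y,.13),CY,0))
ctrl.move_linear(sp(LIP,cad(x0,Y,.03),CY,0)[0],vel=.1)
ctrl.dwell(.1)
hit=ctrl.move_linear(sp(LIP,cad(x0,Y,.007),CY,0)[0],vel=.02,threshold=3)
lip=lambda:(get_tool_pos()-sp(LIP,(0,0,0),CY,0)[0]-CC)@CR
z=lip()[2]; print('floor',hit,lip().round(4),(get_wrist_force()-w0).round(1))
z+=.0008; ctrl.move_linear(sp(LIP,cad(x0,Y,z),CY,0)[0],vel=.02); ctrl.dwell(.1); w=get_wrist_force()
hit=ctrl.move_linear(sp(LIP,cad(-.133,Y,z),CY,0)[0],vel=.04,threshold=F)
l=lip(); print('push',hit,l.round(4),(get_wrist_force()-w).round(1))
heel=np.array([l[0]+.064,Y,z])
for th,dz in((.15,.002),(.3,.012)):
    ctrl.move_linear(*sp(HEEL,cad(heel[0]+.002,Y,z+dz),CY,th),vel=.05)
ctrl.move_linear(sp(HEEL,cad(heel[0],Y,.13),CY,.3)[0],vel=.12)
ctrl.dwell(.3); print('weight',(get_wrist_force()-w0).round(2),'t',get_time())
c,s=incup(); save(c,f'lift{int(get_time())}'); c=capture('top'); n=f'top{int(get_time())}'; save(c,n); np.save(f'pics/{n}.npy',cloud(c)); print(n)
im=c['pixels'][160:280,280:480,::-1]; cv2.imwrite(f'pics/{n}c.png',cv2.resize(im,None,fx=4,fy=4,interpolation=cv2.INTER_CUBIC))
E
python3 - <<'E'
from h import *
q=(np.load('pics/ice1.npy').reshape(-1,3)-CC)@CR
i=q[(abs(q[:,1]-.055)<.044)&(abs(q[:,0])<.13)&(q[:,2]>.025)&(q[:,2]<.05)]
print(i.min(0).round(3),i.max(0).round(3)); print(np.histogram(i[:,0],bins=np.arange(-.135,.02,.006)))
E
python3 scoop.py .03 14
```

```text
[-0.13   0.016  0.025] [0.    0.096 0.041]
(array([ 18, 109, 161, 204, 193,  47,  67, 143, 191, 214, 168,  12, 109,
       180, 205, 215, 117,  27, 139, 219, 202, 213,  77,   0,   0]), array([-0.135, -0.129, -0.123, -0.117, -0.111, -0.105, -0.099, -0.093,
       -0.087, -0.081, -0.075, -0.069, -0.063, -0.057, -0.051, -0.045,
       -0.039, -0.033, -0.027, -0.021, -0.015, -0.009, -0.003,  0.003,
        0.009,  0.015]))
floor True [0.03   0.0555 0.0099] [2.7 0.4 6.9]
push True [-0.074   0.0554  0.011 ] [ 4.3 -0.9  6.4]
weight [0.42 0.5  0.65] t 27.9083
top28
```

View pics/top28c.png

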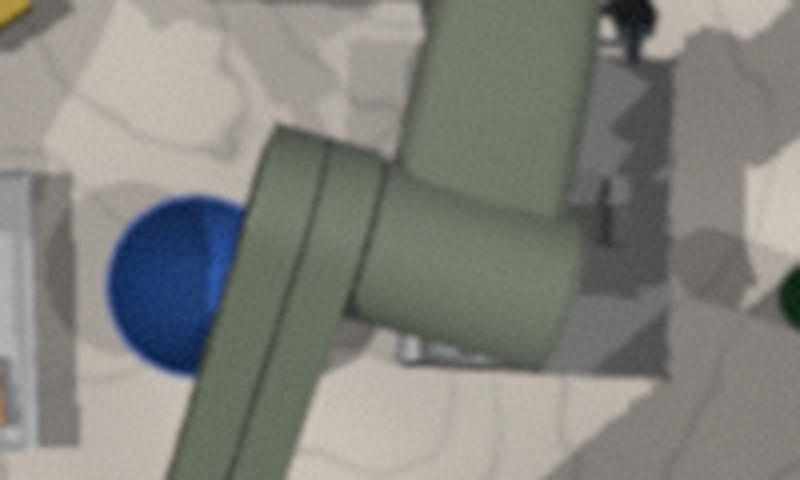

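View pics/lift27.png

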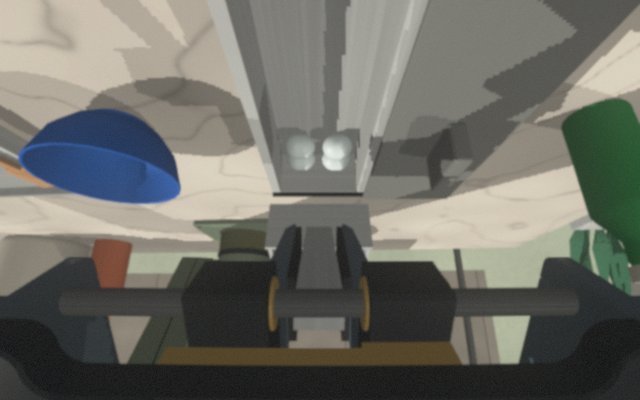

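Run:
```python
from h import *
print(get_wrist_force())
c,s=incup(); q=(cloud(c).reshape(-1,3)-CC)@CR
i=q[(abs(q[:,1]-.055)<.044)&(abs(q[:,0])<.134)&(q[:,2]>.02)&(q[:,2]<.06)]
print(np.histogram(i[:,0],bins=np.arange(-.135,.02,.006))[0])
c=capture('side'); save(c,'s28')
im=c['pixels'][110:250,290:430,::-1]; cv2.imwrite('pics/s28c.png',cv2.resize(im,None,fx=4.2,fy=4.2,interpolation=cv2.INTER_CUBIC))
P=cloud(c).reshape(-1,3); R=get_tool_rot()@np.diag([1.,-1,-1])@Ro.from_euler('Y',-G).as_matrix()
s=(P-get_tool_pos())@R+TS; m=(abs(s[:,1])<.039)&(s[:,0]>-.045)&(s[:,0]<.02)&(s[:,2]>-.005)&(s[:,2]<.09)
print(m.sum(),np.percentile(s[m],[0,50,100],axis=0).round(3) if m.any() else '')
```

```text
[-0.69753084 -0.49844489 -3.11925753]
[227  10 115 259 216   0  21 134 309 548  90   0   0   0   0   0   0   0
   0   0   0   0   0   0   0]
35 [[-0.036  0.016 -0.004]
 [ 0.005  0.034  0.029]
 [ 0.02   0.039  0.047]]
```

View pics/s28c.png

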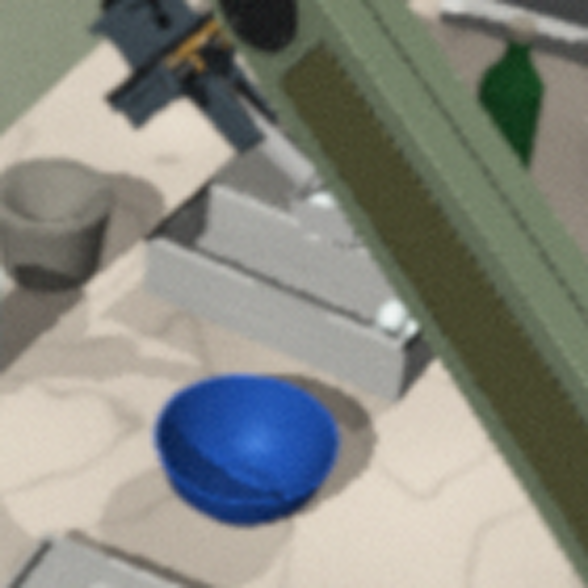

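```bash
cat > dump.py <<'E'
from h import *
def bowl():
    out=[]
    for n in('side','top'):
        c=capture(n); p=c['pixels'].astype(int); P=cloud(c)
        m=(p[:,:,2]>p[:,:,0]+40)&(p[:,:,2]>p[:,:,1]+25)&(P[:,:,2]>.064)&(P[:,:,2]<.08)
        q=P[m][:,:2]; q=q[(q[:,0]>.3)&(abs(q[:,1])<.2)]
        A=np.c_[2*q,np.ones(len(q))]; s=np.linalg.lstsq(A,(q**2).sum(1),rcond=None)[0]
        out.append((s[:2].round(4),np.sqrt(s[2]+s[0]**2+s[1]**2).round(3),len(q)))
    return out
if __name__=='__main__':
    ctrl.move_linear(get_tool_pos()+[0,0,.06],vel=.15)
    b=bowl(); print(b); B=b[0][0]
    if abs(b[0][1]-.08)>.006: raise SystemExit('bowl?')
    L=lambda z:(B[0]+.018,B[1],z)
    ctrl.move_linear(*sp(LIP,L(.2),0,.25),vel=.15)
    b2=bowl(); print(b2)
    ctrl.move_linear(*sp(LIP,L(.11),0,.1),vel=.12)
    for th,z in((-.3,.095),(-.7,.09),(-1.05,.09),(-1.2,.095)): ctrl.move_linear(*sp(LIP,L(z),0,th),vel=.06)
    ctrl.dwell(.5)
    ctrl.move_linear(*sp(LIP,L(.17),0,-.9),vel=.1)
    ctrl.move_linear(*sp(LIP,L(.2),0,0),vel=.15)
    print(get_wrist_force(),get_time())
E
python3 dump.py
python3 - <<'E'
from h import *
c=capture('side'); im=c['pixels'][110:250,290:430,::-1]; cv2.imwrite('pics/d1.png',cv2.resize(im,None,fx=4.2,fy=4.2,interpolation=cv2.INTER_CUBIC))
E
```

```text
[(array([0.4796, 0.0256]), np.float64(0.076), 232), (array([0.4771, 0.0231]), np.float64(0.075), 103)]
[(array([0.4793, 0.0256]), np.float64(0.077), 239), (array([0.4699, 0.0212]), np.float64(0.069), 26)]
[-1.25219086  0.14074546 -1.92811954] 37.3
```

View pics/d1.png

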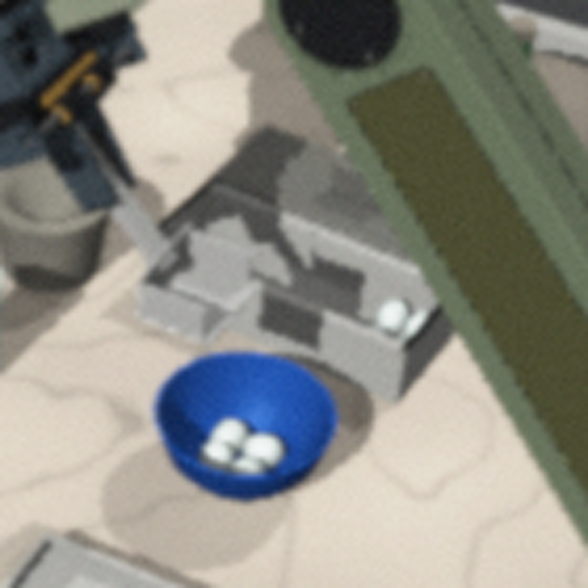

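```bash
python3 - <<'E'
from h import *
c,s=incup(); m=(abs(s[:,1])<.05)&(s[:,0]>-.06)&(s[:,0]<.01)
t=s[m&(s[:,2]>.025)&(s[:,2]<.055)]; print(len(t),np.percentile(t,[2,50,98],axis=0).round(4))
ctrl.move_linear(*sp(LIP,cad(-.01,.0555,.2),CY,0),vel=.18)
E
python3 scoop.py -.01 16 m
python3 - <<'E'
from h import *
c=capture('side'); im=c['pixels'][110:250,290:430,::-1]; cv2.imwrite('pics/s2.png',cv2.resize(im,None,fx=4.2,fy=4.2,interpolation=cv2.INTER_CUBIC))
q=(cloud(capture('wrist')).reshape(-1,3)-CC)@CR
i=q[(abs(q[:,1]-.055)<.044)&(abs(q[:,0])<.134)&(q[:,2]>.02)&(q[:,2]<.06)]
print(np.histogram(i[:,0],bins=np.arange(-.135,.02,.006))[0])
E
```

```text
77 [[-0.0095 -0.042   0.0278]
 [ 0.0001  0.0388  0.0332]
 [ 0.0065  0.0418  0.0339]]
floor True [-0.01    0.0555  0.012 ] [2.9 0.  6.8]
push False [-0.1311  0.0555  0.0133] [ 5.1 -0.5  1.7]
weight [-0.37  0.81 -0.37] t 47.1583
top47
[366   0   0   0   0   0   0   0   0   0   0   0   0   0   0   0   0   0
   0   0   0   0   0   0   0]
```

View pics/s2.png

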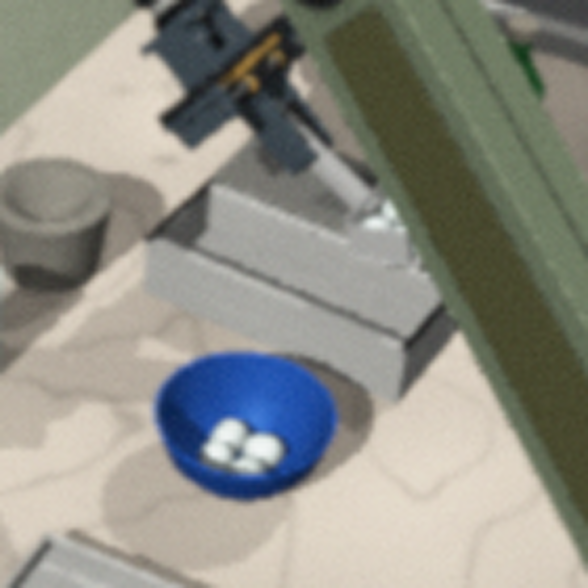

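```bash
python3 dump.py
python3 - <<'E'
from h import *
# look into the bay and bowl from above with the scoop held clear, and re-see the rack
ctrl.move_linear(*sp(LIP,(.45,.3,.2),-.125,0),vel=.2)
c=capture('top'); P=cloud(c); np.save('pics/top3.npy',P)
im=c['pixels'][165:260,290:460,::-1]; cv2.imwrite('pics/t3.png',cv2.resize(im,None,fx=4.4,fy=4.4,interpolation=cv2.INTER_CUBIC))
c,s=incup(); m=(abs(s[:,1])<.05)&(s[:,0]>-.06)&(s[:,0]<.01)
t=s[m&(s[:,2]>.025)&(s[:,2]<.055)]; print(len(t),np.percentile(t,[2,50,98],axis=0).round(4))
print(get_time())
E
```

```text
[(array([ 0.4936, -0.0008]), np.float64(0.077), 225), (array([ 0.4914, -0.0039]), np.float64(0.075), 87)]
[(array([ 0.4937, -0.0011]), np.float64(0.077), 221), (array([ 0.4876, -0.0046]), np.float64(0.073), 33)]
[ 0.39825445 -0.83836008 -2.5728373 ] 56.4917
84 [[-0.0097 -0.0423  0.0253]
 [-0.0007 -0.0004  0.0327]
 [ 0.0067  0.0415  0.0337]]
58.2083
```

View pics/t3.png

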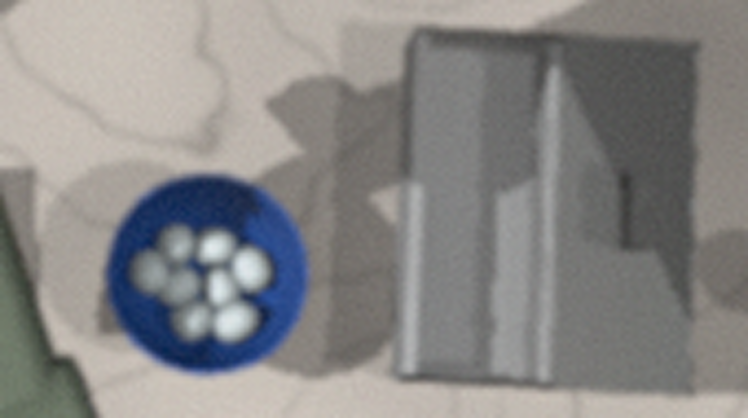

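Run:
```python
from h import *
o=np.array([.4326,.3162,0]); p,R=sp((0,0,0),o+[0,0,.05],-.125,.03)
ctrl.move_linear(p,R,vel=.12); ctrl.dwell(.2)
hit=ctrl.move_linear(p-[0,0,.045],vel=.02,threshold=3); print(hit,get_tool_pos()-p+[0,0,.05])
ctrl.dwell(.2); open_gripper(); ctrl.dwell(.2)
R=get_tool_rot(); ctrl.move_linear(get_tool_pos()-.1*R[:,2],vel=.1)
ctrl.move_to((.47,.29,.30),Rd(0)); c=capture('wrist'); save(c,'sc2'); q=cloud(c).reshape(-1,3); print(findscoop(q))
# cover
ctrl.move_to(cad(.0,-.03,.28),Rd(CY)); q=cloud(capture('wrist')).reshape(-1,3)
b=q[(q[:,2]>.1)&(q[:,2]<.12)&(q[:,1]<-.28)&(q[:,1]>-.4)&(q[:,0]>.45)&(q[:,0]<.62)]; print('tab',rect(b),get_time())
```

```text
True [ 1.75046419e-04 -3.92631928e-05  1.45188775e-02]
(array([472.7, 310.9]), array([ 84.1, 157.3]), 82.63, np.float64(-0.12500329237245406), array([0.51706167, 0.30532638]), np.float64(0.14061740408871332))
tab (array([ 532.2, -334.9]), array([15.9, 59.4]), 85.69) 67.2083
```

View pics/sc2.png

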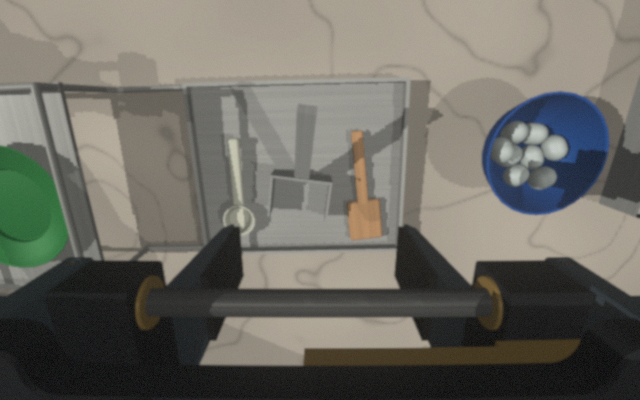

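Scoop stands upright around (300,190), spoon and paddle where they were, and the bowl holds the ice at (545,150). Now the cover.

Run:
```python
from h import *
from dump import bowl
t=np.array([.5318,-.335,.078]); R=Rd(CY)
ctrl.move_to(t+[0,0,.08],R); ctrl.move_linear(t,vel=.12); grab()
g=get_tool_pos(); e=np.array([.5396,-.2232,.078])+CR@np.array([0,.002,0])
ctrl.move_linear(e,vel=.06); ctrl.dwell(.25); print(get_wrist_force(),get_tool_pos()-e)
open_gripper(); ctrl.move_linear(e+[0,0,.1],vel=.2)
ctrl.move_to((.45,-.22,.34),R); q=cloud(capture('wrist')).reshape(-1,3)
b=q[(q[:,2]>.1)&(q[:,2]<.12)&(q[:,1]<-.15)&(q[:,1]>-.4)&(q[:,0]>.45)&(q[:,0]<.62)]; print('tab',rect(b))
ctrl.move_to((.30,-.35,.40),R)
print(bowl()); c=capture('top'); print(findscoop(cloud(c).reshape(-1,3)),get_time())
im=c['pixels'][150:290,200:460,::-1]; cv2.imwrite('pics/fin.png',cv2.resize(im,None,fx=3,fy=3,interpolation=cv2.INTER_CUBIC))
```

```text
[ 0.35040163 -9.36481515 -2.02367236] [-9.53868278e-05 -1.73785926e-03 -5.37919527e-05]
tab (array([ 538.9, -223. ]), array([14.7, 58.7]), 85.65)
[(array([ 0.4935, -0.0016]), np.float64(0.077), 218), (array([ 0.4914, -0.0043]), np.float64(0.075), 187)]
(array([475.1, 309. ]), array([ 81.6, 158. ]), 82.81, np.float64(-0.11348691174517675), array([0.51634689, 0.30374688]), np.float64(0.14184015504694725)) 75.6833
```

View pics/fin.png

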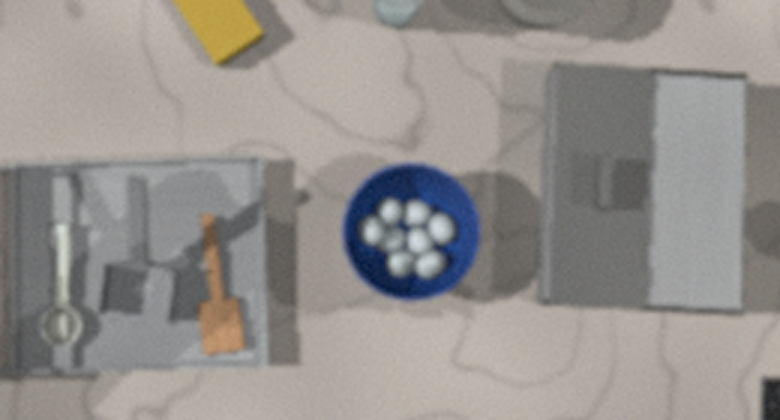

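Cover is home (tab within 1 mm of its start), the scoop is upright in the tray, and all eight pieces are in the bowl at (410,232).

```bash
python3 -c "
from h import *
print(ctrl.hand_in(),get_time())"
```

```text
the job is handed in; nothing more can be done
the job is handed in; nothing more can be done
```

I handed in the job at about 76 s with all eight pieces of ice in the blue bowl, the scoop standing upright in the low tray, the cover home to within about 1 mm, and the other dishes looking undisturbed in the last picture; no verdict came back.

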